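Check-weigh a supply tote on a hand scale

TASK

Take the hand scale out of its stand and slide its foot fully home in the slot of the blue tote's steel bracket, without ramming it, pressing on the tote or shoving the tote along the table. Lift by the scale until the tote, whose weight is not known, hangs one to two centimetres clear of the table and hold it still there for two seconds to weigh it; then, never raising it more than about 5 cm, carry it over and set it down gently, squarely and wholly on the green plate. Leave the scale standing upright on the bracket, foot still home in the slot, let go, and do not disturb the other things.

Things in the scene. Friction and masses are not known exactly. Their poses are not given: they have to be found in the camera images.
- scale_grip (a point): Centre of the hand scale's yellow grip bar, 80 mm along the scale's x, 22 mm wide along y, 26 mm high: grasp it here from above. Below it a stem 28 x 22 x 18 mm, then a black housing 40 (x) x 30 (y) mm whose flat underside is 93 mm below this point. Scale upright at the start, z up; the same when turned half round. 0.16 kg.
- scale: The hand scale as one thing, 126 mm tall. Its sprung steel rod, 22 (x) x 10 (y) mm, hangs out of the housing and ends in a flat square head (the foot) 26 x 26 x 6 mm. Spring slack: 14 mm of bare rod shows, the head's top is 107 mm and its underside 113 mm below the grip's centre. Origin: centre of the head's underside when slack.
- rod (a joint): How far the scale's rod is pulled out (m), 0 slack to 0.085. It starts to move at 2.4 N pull, then 0.08 N more per mm (pull = 2.4 N + 80 N/m x value). It cannot be pushed in past 0.
- scale_foot (a point): Point on the rod's axis 4 mm above the head's top; 103 mm below the grip's centre when slack. It moves with the rod.
- tote: Closed blue tote 150 (x) x 180 (y) x 60 mm, 0.27 to 0.88 kg, balanced about its middle; origin: centre of its underside. In the middle of its lid a steel bracket: level plate 60 x 60 x 5 mm, underside 77 and top 82 mm above the tote's underside (17 mm free over the lid), on two legs along its y sides, 50 mm apart inside.
- slot_home (a point): Where the rod's axis stands when home, mid-thickness of the plate. The 15 mm slot runs along the tote's x: flared mouth at -x (to 46 mm before this point), closed end at +x. The head goes in along +x between lid and plate: grip centre 175 to 184 mm above the tote's underside is free (spring slack). At 175 mm the housing stands on the plate. 1 mm to +x of the tote's middle.
- stop: Low fixed aluminium bar, 12 x 140 mm, 14 mm high, behind the tote's +x side at the start (76 to 88 mm to +x of this origin), against which the tote can lean while the foot is slid in. Origin on the table at the tote's starting place; nearly the tote's yaw.
- checked: Fixed green plate 190 (x) x 220 (y) mm, 4 mm thick, lying on the table: the place for the weighed tote. Origin under its centre, on the table.
- stand: Fixed grey open box 60 (x) x 50 (y) x 50 mm high, 5 mm walls and floor, in which the scale stands loosely at the start, about 4 mm play all round. Lift the scale at least 50 mm to be clear of it.
- saline: bystander: white saline bottle, 64 mm across, 170 mm tall
- saline2: bystander: second white saline bottle, the same size
- carton: bystander: small brown carton 70 x 120 x 90 mm
- glovebox: bystander: white and blue glove box 110 x 220 x 70 mm
- tape: bystander: orange tape roll lying flat, 84 mm across, 22 mm high
- jar: bystander: amber jar with white cap, 48 mm across, 55 mm tall
- bowl: bystander: steel bowl, 110 mm across, 45 mm high
There are look-alikes about, which are no part of the job. What is shaped like the scale but turquoise is not meant.

How it is judged (in metres and radians):
On the way, in this order (a step that is already met when the one before it is completed fails the run):
1. the scale's foot is slid fully home in the bracket's slot, the tote still on the table where it stood (x of scale_foot in the frame of slot_home between -0.006 and 0.006 m and y of scale_foot in the frame of slot_home between -0.006 and 0.006 m and z of scale_foot in the frame of slot_home between -0.016 and 0.006 m and distance of tote from where it was at the start of the episode below 0.012 m), for 0.1 s.
2. the tote hangs level, still and 5 to 25 mm clear of the table over its starting place for one second, on the scale with its foot home (x of scale_foot in the frame of slot_home between -0.006 and 0.006 m and y of scale_foot in the frame of slot_home between -0.006 and 0.006 m and z of scale_foot in the frame of slot_home between -0.016 and 0.006 m and height (world z) of tote between 0.005 and 0.025 m and angle between tote's own z axis and vertical below 0.12 rad and linear speed of tote below 0.03 m/s and distance of tote from where it was at the start of the episode below 0.06 m), for 1 s.
At the end, for the whole second after the job is handed in: The tote lies flat on the green plate, centre within 30 mm of the plate's and square to it within 0.2 rad, and the scale stands upright (within 0.08 rad) and slack on the bracket with its foot within 6 mm of home in the slot; all released and at rest (x of scale_foot in the frame of slot_home between -0.006 and 0.006 m and y of scale_foot in the frame of slot_home between -0.006 and 0.006 m and z of scale_foot in the frame of slot_home between -0.016 and 0.006 m and horizontal distance between tote and checked below 0.03 m and angle between the x axis of tote and the x axis of checked, either way round below 0.2 rad and height (world z) of tote between 0.002 and 0.007 m and angle between tote's own z axis and vertical below 0.03 rad and angle between scale's own z axis and vertical below 0.08 rad and value of joint rod below 0.004 m and linear speed of each of tote, scale below 0.01 m/s); the robot touches nothing.
It fails at once if the scale presses or rams the tote with more than 30 N (contact force between scale and tote above 30 N).
It fails at once if the tote is shoved more than 15 mm along the table at its starting place (distance of tote from where it was at the start of the episode between 0.015 and 0.08 m and height (world z) of tote below 0.001 m).
It fails at once if the tote is raised more than 70 mm (height (world z) of tote above 0.07 m).
It fails at once if the tote is set down hard: more than 40 N on the green plate (contact force between tote and checked above 40 N).
It fails at once if a bystander is moved more than 30 mm (distance of any of saline, saline2, carton, glovebox, tape, jar, bowl from where it was at the start of the episode above 0.03 m).
It also fails if it takes over 72 s, if anything falls off the work surface, if the arm or the gripper's body presses on something with over 40 N, if the wrist force passes 120 N, or if a joint passes its speed limit or range.

ROBOT

A 6-joint arm with a two-finger parallel gripper is mounted at the origin on the work surface. World frame = base frame: x ahead of the robot, y to its left, z up, the work surface at z = 0. Lengths are in mm, angles in degrees, forces in N, time in s.
With the tool pointing down it reaches from about 350 to 850 mm from the base axis. Payload 8.1 kg.
Tool frame: the origin (TCP) lies midway between the tips of the shut fingers; the grasp point (between the pads) lies 19 mm behind it (r.grasp_offset is the distance from the TCP to the grasp point, in mm); z points along the fingers, x is the direction in which the jaws open and shut, and the axes are right-handed (so a half turn about z gives the same grasp; the last joint's range is limited). The gripper opens to 85 mm and grips with 20 to 120 N. Pads are 22 mm wide; open, the fingers measure 114 mm over their backs; the gripper's body (76 mm by 85 mm) begins 54 mm behind the grasp point. The pads swing forward as they close: fully open they stand 13 mm farther back than shut.
Start: joints at [-74.393, 7.471, 85.268, -0, 87.261, -4.893], TCP at [210.149, -561.999, 231.292] pointing down, gripper open.
Joint ranges: [-169.43, 169.43], [-51.17, 129.36], [1.28, 143.12], [-76.62, 256.62], [0, 156.53], [-152.29, 152.29]. Speed limits (degrees/s): [136.94, 136.94, 159.86, 180, 180, 180].

INTERFACE

Orientations are given as [roll, pitch, yaw] about the fixed x, y, z axes, in that order (R = Rz(yaw) Ry(pitch) Rx(roll)).
In Python, from bench import r, optics, hand_in gives the robot as it stands.
- The arm moves only by the shell command python3 -m pendant 'ROWS' [FORCE]. ROWS is JSON, a list of rows, each a list of 5 numbers: the opening, from 0 (shut) to 1 (fully open), then the shift along the tool's x, y, z in mm, then the turn about the tool's z in degrees. A call has 1 to 10 rows; each row shifts and turns the commanded pose from where the row before left it, along the tool's axes as they then stand; what a row does not reach is not made up. A row lasts 1/10 s, in which the tool goes at most 50 mm and 8.59 degrees, less where a joint would pass 70% of its speed; a pose out of reach is approached as far as the arm can. A call with a gripper value outside its range is refused whole. The fingers move at their own pace and stop on an object; FORCE is the grip in N (left out, the last holds). Time passes only in rows, so rows that do not move let the fingers close. It gives the time, the measured TCP pose, the force and the opening at its end, in the units of the state.
- r.sense(): the state, without advancing time (a new reading comes with each control period).
- optics.snapshot(name): name is "side" or "top"; returns (picture, depth): 420x560x3 uint8, blue, green, red; 420x560 float32, mm along the optical axis (not along the pixel's ray), 0 where there is no reading.
- optics.camera_params(name): a dict with "camera_matrix" (3x3 intrinsics, pixels), "eye" and "orientation" of the camera in the world. Camera axes: x right, y down, z forward; pixel columns grow to the right and rows downward; lengths in mm; the calibration is good to about 2 mm. A picture is of the moment at which its call begins. camera_params takes no time and is no camera call.
- hand_in(): hands the job in, once; it reports no verdict.
Trained networks look in the newest picture that a camera, given by its name, has taken for a name from the list of things; names that differ only in an ending like _2 or _b are one class to them, and where a whole thing is asked for, a point or a joint stands for the part that bears it (a point fixed in the world has none). Each returns a list of dicts, best first, with "score" (0 to 1); they miss things now and then, are a little off and sometimes report something else, mostly with a low value. They report only what shows in the picture. A call takes as long as a camera call. They do not tell look-alikes from the thing itself.
- optics.search_frame(camera, query): "at" ([x, y, z] in mm, in world coordinates, good to about 4 mm: the middle of the surface that is visible of it).
The state is a dict: "time": time; "joint_pos": joint angles; "qd": joint speeds; "joint_efforts": joint torques, N m; "tool_pos": TCP position; "tcp_rot": TCP orientation; "ft_force": force on the tool from outside, world axes, zero at the start; "wrist_torque": the same for the moment, N m; "finger_gap": finger opening in mm.
Only numpy, scipy, OpenCV 4.12 (cv2) and the standard library are available. Lean on these libraries where they do the work, as an engineer would, in place of code of your own. Each camera call takes 0.05 s, during which the arm holds its last target. There are 200 camera calls.

## Working session

There is one attempt and no reset: what is moved stays moved. The work goes in short steps, Python scripts to look and compute and a shell command to move; the robot and the scene stay as the last step left them, time stands still between calls to the robot, and variables do not carry over. Pictures are saved under pics/ and viewed, about 8 in all and at most 12, crops included, and the job is handed in when it is done.

```bash
mkdir -p pics; ls; python3 - <<'E'
from bench import r, optics
import cv2,numpy as np
print(r.sense(), r.grasp_offset)
for n in ("top","side"):
    p,d=optics.snapshot(n); cv2.imwrite(f"pics/{n}0.png",p); np.save(f"/tmp/{n}0.npy",d)
    print(n,optics.camera_params(n))
    for q in ("scale_grip","scale","tote","slot_home","stop","checked","stand"):
        print(q,[(np.round(x["at"]).tolist(),round(x["score"],2)) for x in optics.search_frame(n,q)])
print(r.sense()["time"])
E
```

```text
pics
{'time': 0.0, 'joint_pos': array([-7.43936116e+01,  7.51508971e+00,  8.53302024e+01, -1.18505480e-03,
        8.72620836e+01, -4.89186864e+00]), 'qd': array([-0.01023038,  0.02154183, -0.04589706, -0.09173879, -0.04689706,
       -0.02299547]), 'joint_efforts': array([-2.38307985e-03, -5.69393671e+01, -5.00559783e+01, -1.96549040e-04,
        1.46313803e-02, -8.07024421e-07]), 'tool_pos': array([ 209.98161152, -561.45869643,  230.2357854 ]), 'tcp_rot': array([-1.79992023e+02,  1.07085535e-01, -6.95016777e+01]), 'ft_force': array([-0.25388793, -0.09118052, -0.84446933]), 'wrist_torque': array([-0.01488031,  0.05154675, -0.01895123]), 'finger_gap': 85.34313029059187} 18.700000000000003
top {'camera_matrix': array([[379.81304685,   0.        , 278.93873205],
       [  0.        , 379.81304685, 204.7849923 ],
       [  0.        ,   0.        ,   1.        ]]), 'eye': array([395.75026532,  44.00239048, 934.43888185]), 'orientation': array([-167.28443127,    0.3589436 ,  -82.96944672])}
scale_grip [([538.0, 353.0, 126.0], 0.97), ([434.0, 306.0, 124.0], 0.84)]
scale [([547.0, 352.0, 1
[... 263 characters left out ...]
([[448.50424673,   0.        , 288.97250867],
       [  0.        , 448.50424673, 211.49944882],
       [  0.        ,   0.        ,   1.        ]]), 'eye': array([528.90445336, 868.69486939, 839.1602144 ]), 'orientation': array([-131.81991888,    0.26070445, -176.77199979])}
scale_grip [([446.0, 318.0, 105.0], 0.96), ([551.0, 368.0, 119.0], 0.59), ([550.0, 384.0, 29.0], 0.34)]
scale [([448.0, 324.0, 98.0], 0.73), ([552.0, 374.0, 118.0], 0.72), ([356.0, 159.0, 51.0], 0.25)]
tote [([544.0, 97.0, 61.0], 0.97), ([779.0, -50.0, 101.0], 0.21)]
slot_home [([543.0, 96.0, 58.0], 0.65)]
stop [([627.0, 84.0, 16.0], 0.69)]
checked [([782.0, -51.0, 104.0], 0.35)]
stand [([552.0, 380.0, 32.0], 0.65)]
0.8
```

View pics/top0.png

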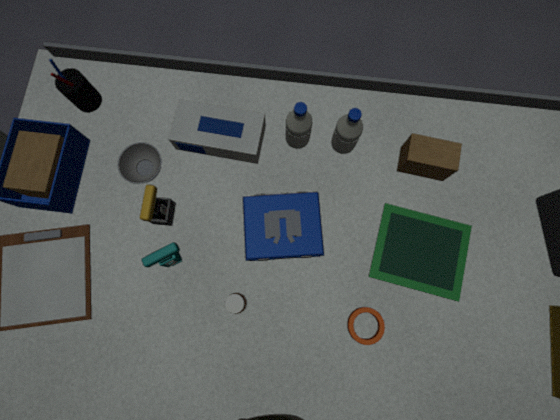

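View pics/side0.png

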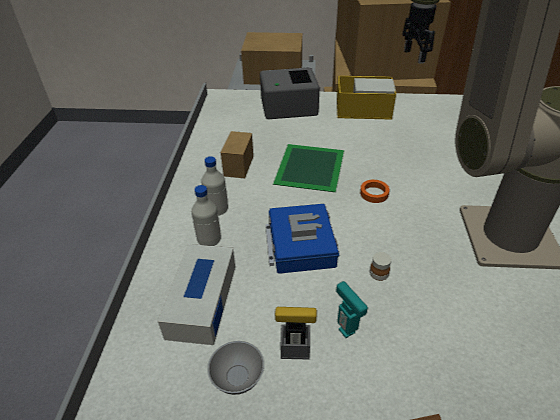

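Candidates in the top view: yellow scale at (148,203) in the grey stand, and the turquoise look-alike at (161,254). I choose the yellow one. The tote is at (283,225), with its slot mouth towards the image bottom (-x), and the green plate is at (420,250).

```bash
cat > h.py <<'E'
import numpy as np,cv2
from scipy.spatial.transform import Rotation as R
from bench import r,optics
def cloud(n,d):
    c=optics.camera_params(n);K=c["camera_matrix"]
    v,u=np.mgrid[0:d.shape[0],0:d.shape[1]]
    P=np.dstack([(u-K[0,2])/K[0,0]*d,(v-K[1,2])/K[1,1]*d,d])
    W=P@R.from_euler("xyz",c["orientation"],degrees=True).as_matrix().T+c["eye"]
    W[d<=0]=np.nan
    return W
def rect(W,m,z0,z1,name,box):
    m=m&(W[...,2]>z0)&(W[...,2]<z1)&(W[...,0]>box[0])&(W[...,0]<box[1])&(W[...,1]>box[2])&(W[...,1]<box[3])
    m=cv2.morphologyEx(m.astype(np.uint8),cv2.MORPH_OPEN,np.ones((2,2)))>0
    p=W[m]
    if len(p)<10: print(name,"few");return
    c,s,a=cv2.minAreaRect(p[:,:2].astype(np.float32))
    print(name,len(p),"c",np.round(c,1),"size",np.round(s,1),"ang",round(a,1),"z",np.round(np.percentile(p[:,2],[5,50,95]),1),"mean",np.round(p.mean(0),1))
def measure(n,p,d):
    W=cloud(n,d);h,s,v=cv2.split(cv2.cvtColor(p,cv2.COLOR_BGR2HSV))
    rect(W,(h>15)&(h<32)&(s>120)&(v>60),80,400,"grip",(450,650,-400,450))
    rect(W,(h>105)&(h<130)&(s>120),45,72,"lid",(420,660,-450,200))
    rect(W,(s<90),74,92,"plate",(480,600,0,120))
    rect(W,(h>45)&(h<85)&(s>80),-6,14,"green",(350,700,-450,-100))
    rect(W,(s<100),8,22,"stop",(600,660,0,160))
E
python3 - <<'E'
from h import *
for n in("top","side"):
    p=cv2.imread(f"pics/{n}0.png");d=np.load(f"/tmp/{n}0.npy");print(n);measure(n,p,d)
a=cv2.imread("pics/top0.png")
A=cv2.resize(a[170:290,110:340],None,fx=3.4,fy=3.4,interpolation=cv2.INTER_CUBIC)
cv2.imwrite("pics/crop1.png",A)
E
```

```text
top
grip 298 c [546.3 356.7] size [75.4 16.2] ang 0.8 z [nan nan nan] mean [nan nan nan]
lid 3853 c [548.8  55.9] size [158.3 185. ] ang 11.2 z [nan nan nan] mean [nan nan nan]
plate 601 c [537.8  54.7] size [73.4 59.5] ang 13.5 z [nan nan nan] mean [nan nan nan]
green 6802 c [nan nan] size [nan  0.] ang nan z [nan nan nan] mean [nan nan nan]
stop 14 c [618.5 104. ] size [16.4 14.6] ang 15.1 z [11.8 51.2 60.8] mean [618.1 104.   37.8]
side
grip 582 c [531.1 325.2] size [132.7  37.9] ang 52.7 z [nan nan nan] mean [nan nan nan]
lid 2534 c [544.   35.8] size [164.2 234.5] ang 10.5 z [nan nan nan] mean [nan nan nan]
plate 445 c [536.3  50. ] size [76.5 83.9] ang 8.6 z [nan nan nan] mean [nan nan nan]
green 2496 c [ 528.3 -277.4] size [223.2 187.4] ang 81.0 z [nan nan nan] mean [nan nan nan]
stop 187 c [627.5  70.8] size [ 12.1 137.8] ang 10.0 z [ 1.6 14.4 45.5] mean [626.   79.2  16.2]
```

View pics/crop1.png

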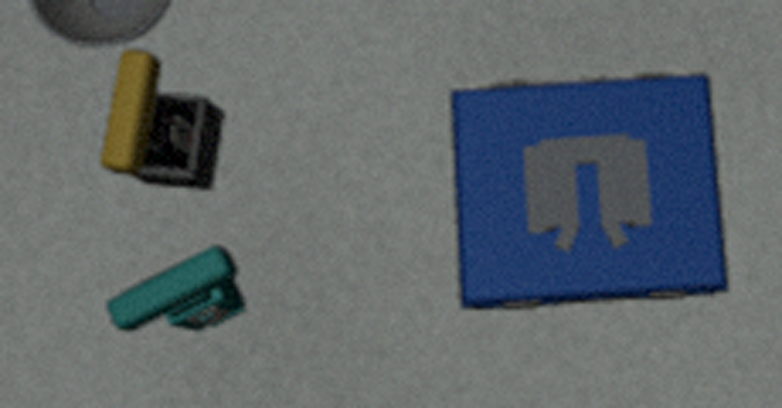

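The crop shows the yellow grip at about (130,110), standing in the grey stand. The tote's slot is open downwards (-x), with its closed end at (588,163). Depth has gaps, so I'll intersect mask pixels with planes of known height.

```bash
cat >> h.py <<'E'
def onplane(n,uv,z):
    c=optics.camera_params(n);K=c["camera_matrix"];uv=np.asarray(uv,float).reshape(-1,2)
    D=np.c_[(uv-K[:2,2])/K[0,0],np.ones(len(uv))]@R.from_euler("xyz",c["orientation"],degrees=True).as_matrix().T
    return (c["eye"]+D*((z-c["eye"][2])/D[:,2])[:,None])[:,:2]
def proj(n,X):
    c=optics.camera_params(n);q=(np.asarray(X)-c["eye"])@R.from_euler("xyz",c["orientation"],degrees=True).as_matrix()
    return (q@c["camera_matrix"].T)[...,:2]/q[...,2:]
def mrect(n,p,hs,win,z,name,save=None):
    H=cv2.cvtColor(p,cv2.COLOR_BGR2HSV);m=cv2.inRange(H,hs[0],hs[1])
    w=np.zeros_like(m);w[win[1]:win[3],win[0]:win[2]]=255;m&=w
    k,l,st,ce=cv2.connectedComponentsWithStats(m);i=1+np.argmax(st[1:,4])
    v,u=np.nonzero(l==i);X=onplane(n,np.c_[u,v],z)
    c,s,a=cv2.minAreaRect(X.astype(np.float32))
    print(n,name,len(X),"c",np.round(c,1),"size",np.round(s,1),"ang",round(a,1),"mean",np.round(X.mean(0),1))
    return X
YEL=((15,110,50),(35,255,255));BLU=((105,120,40),(130,255,255));GRN=((45,80,30),(85,255,255));GRY=((0,0,60),(180,70,255))
E
python3 - <<'E'
from h import *
p=cv2.imread("pics/top0.png");q=cv2.imread("pics/side0.png")
mrect("top",p,YEL,(130,170,180,235),118,"grip")
mrect("side",q,YEL,(260,300,330,335),118,"grip")
X=mrect("top",p,GRY,(262,205,305,246),82,"plate")
# in-frame profile of plate
for a in (8,10,12):
    t=np.radians(a);c,s=np.cos(t),np.sin(t);Y=X@np.array([[c,-s],[s,c]])
    b=Y[:,0]>np.percentile(Y[:,0],50)
    lo,hi=Y.min(0),Y.max(0);print(a,np.round(lo,1),np.round(hi,1), "upper half y",Y[b,1].min(),Y[b,1].max())
mrect("top",p,BLU,(235,185,330,268),60,"tote")
mrect("side",q,BLU,(260,200,345,275),60,"tote")
mrect("top",p,GRN,(360,195,480,305),4,"green")
mrect("side",q,GRN,(270,140,350,195),4,"green")
mrect("side",q,GRY,(262,222,275,268),14,"stop")
E
```

```text
top grip 320 c [548.6 361.5] size [79.5 21.6] ang 0.4 mean [548.5 361.8]
side grip 611 c [548.3 359.2] size [79.3 34.4] ang 3.0 mean [548.3 359. ]
top plate 833 c [537.7  59.1] size [74.9 80.5] ang 10.8 mean [543.2  60.1]
8 [502.4 -56.5] [578.1  25.2] upper half y -55.07027098974263 25.17386817983408
10 [502.1 -75.4] [577.3   5.4] upper half y -75.02222570227369 5.447858728583754
12 [500.4 -94.9] [575.7 -13.5] upper half y -94.8827773890745 -14.28478809934905
top tote 3900 c [543.8  59.8] size [150.2 178.3] ang 10.7 mean [541.6  59.7]
side tote 3215 c [543.6  85.4] size [151.5 223.5] ang 10.7 mean [543.4 100.7]
top green 6864 c [ 531.9 -281. ] size [217.5 188.2] ang 81.7 mean [ 529.5 -281.6]
side green 2511 c [ 532.1 -280.6] size [222.5 187.5] ang 81.6 mean [ 532.1 -273.9]
side stop 493 c [631.4  72.7] size [ 30.4 161.1] ang 5.8 mean [632.6  83.4]
```

```bash
cat >> h.py <<'E'
def go(x,y,z,yaw=None):
    s=r.sense();p=s["tool_pos"];ps=s["tcp_rot"][2]
    d=R.from_euler("xyz",s["tcp_rot"],degrees=True).inv().apply(np.array([x,y,z])-p)
    t=0 if yaw is None else (ps-yaw+180)%360-180
    print("tcp",np.round(p,1),"rot",np.round(s["tcp_rot"],2),"t",s["time"],"F",np.round(s["ft_force"],1),"-> tool shift",np.round(d,1),"turn",round(t,1))
E
python3 -m pendant '[[1,0,-20,0,6.5],[1,0,-40,0,6.5],[1,0,-40,0,6.5],[1,-20,-40,0,0],[1,-40,-40,0,0],[1,-45,-40,0,0],[1,-45,-20,0,0],[1,-45,-20,0,0],[1,-45,0,0,0],[1,-45,0,0,0]]'
python3 -c "
from h import *
go(548.5,360.5,200,-89)"
```

```text
time: 1.8
tool_pos: [451.4, -262.8, 231.2]
tcp_rot: [-180.0, 0.0, -89.0]
ft_force: [0.3, 0.5, 0.6]
finger_gap: 85.2
tcp [ 451.4 -262.8  231.2] rot [-1.800e+02  1.000e-02 -8.896e+01] t 1.8 F [0.3 0.5 0.6] -> tool shift [-621.5 -108.5   31.2] turn 0.0
```

```bash

python3 -m pendant '[[1,-45,-10,0,0],[1,-45,-10,0,0],[1,-45,-10,0,0],[1,-45,-10,0,0],[1,-45,-10,0,0],[1,-45,-10,0,0],[1,-45,-10,0,0],[1,-45,-10,0,0],[1,-45,-10,0,0],[1,-45,-10,0,0]]'
python3 -m pendant '[[1,-45,-8,0,0],[1,-45,0,0,0],[1,-45,0,0,0],[1,-35,0,0,0],[1,0,0,0,0],[1,0,0,0,0]]'
python3 - <<'E'
from h import *
go(548.5,360.5,99,-89)
for n in("side","top"):
    p,d=optics.snapshot(n);cv2.imwrite(f"pics/{n}1.png",p)
    print([(np.round(x["at"]).tolist(),round(x["score"],2)) for x in optics.search_frame(n,"scale_grip")])
q=cv2.imread("pics/side1.png");cv2.imwrite("pics/c2.png",cv2.resize(q[200:380,200:400],None,fx=3,fy=3))
E
```

```text
time: 2.8
tool_pos: [543.4, 188.9, 231.5]
tcp_rot: [-180.0, 0.0, -89.0]
ft_force: [0.7, -0.2, 0.4]
finger_gap: 85.5
time: 3.4
tool_pos: [547.9, 357.7, 230.8]
tcp_rot: [180.0, -0.0, -88.9]
ft_force: [0.9, -0.1, -0.8]
finger_gap: 85.2
tcp [547.9 357.7 230.8] rot [ 1.7997e+02 -4.0000e-02 -8.8900e+01] t 3.4 F [ 0.9 -0.1 -0.8] -> tool shift [ -2.9  -0.7 131.8] turn 0.1
[([550.0, 365.0, 119.0], 0.89), ([448.0, 320.0, 99.0], 0.87)]
[([435.0, 304.0, 124.0], 0.67), ([534.0, 349.0, 122.0], 0.63), ([681.0, 439.0, 22.0], 0.47)]
```

View pics/c2.png

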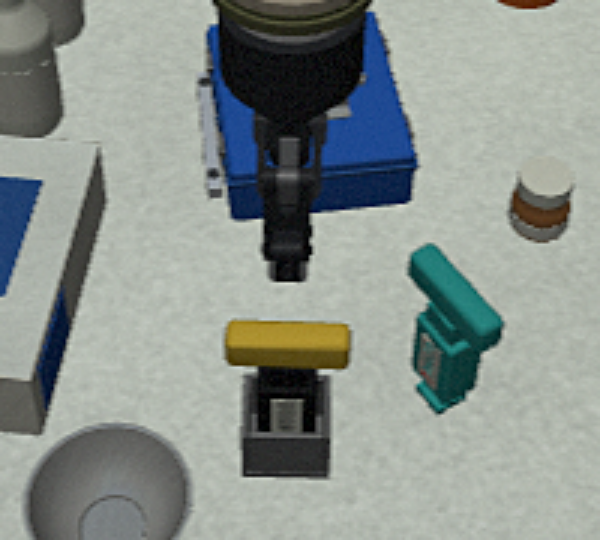

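The crop shows the gripper straight above the yellow bar (crop 288,345), with turquoise well clear. I'll descend and grasp.

```bash

python3 -m pendant '[[1,-3,-0.5,35,0],[1,0,0,35,0],[1,0,0,30,0],[1,0,0,20,0],[1,0,0,12,0],[1,0,0,0,0],[0,0,0,0,0],[0,0,0,0,0],[0,0,0,0,0],[0,0,0,0,0]]' 70
python3 -m pendant '[[0,0,0,0,0],[0,0,0,-10,0],[0,0,0,-20,0],[0,0,0,-30,0],[0,0,0,-30,0],[0,0,0,-30,0],[0,0,0,0,0],[0,0,0,0,0]]'
python3 - <<'E'
from h import *
go(544.8,60,200,-79.3)
for n in("side","top"):
    p,d=optics.snapshot(n);cv2.imwrite(f"pics/{n}2.png",p)
    z=r.sense()["tool_pos"][2]+19
    mrect(n,p,YEL,(120,120,420,380),z,"grip")
q=cv2.imread("pics/side2.png");cv2.imwrite("pics/c3.png",cv2.resize(q[150:390,200:400],None,fx=2.5,fy=2.5))
E
```

```text
time: 4.6
tool_pos: [549.3, 360.4, 100.5]
tcp_rot: [-179.9, 0.0, -89.0]
ft_force: [0.4, 0.2, 0.5]
finger_gap: 28.7
time: 5.4
tool_pos: [549.1, 360.3, 220.4]
tcp_rot: [-179.9, 0.1, -89.0]
ft_force: [1.3, -0.6, -2.3]
finger_gap: 20.7
tcp [549.1 360.3 220.4] rot [-1.799e+02  6.000e-02 -8.899e+01] t 5.4 F [ 1.3 -0.6 -2.3] -> tool shift [300.2   9.6  20.1] turn -9.7
side grip 1065 c [705.6  -2.4] size [ 73.  186.4] ang 4.1 mean [7.057e+02 3.000e-01]
top grip 149 c [525.9 359.2] size [35.9 17.1] ang 12.3 mean [526.3 360.7]
```

View pics/c3.png

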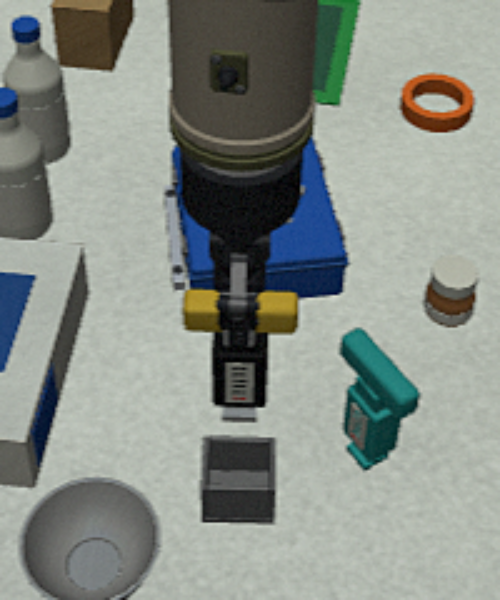

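```bash

cat >> h.py <<'E'
def onY(n,uv,p0,nrm):
    c=optics.camera_params(n);K=c["camera_matrix"];uv=np.asarray(uv,float).reshape(-1,2)
    D=np.c_[(uv-K[:2,2])/K[0,0],np.ones(len(uv))]@R.from_euler("xyz",c["orientation"],degrees=True).as_matrix().T
    return c["eye"]+D*(((p0-c["eye"])@nrm)/(D@nrm))[:,None]
def bar(p,psi):
    "bar in the side picture, against the TCP; psi: scale yaw, deg"
    s=r.sense();t=s["tool_pos"];a=np.radians(psi);ex=np.array([np.cos(a),np.sin(a),0]);ny=np.array([-np.sin(a),np.cos(a),0])
    u0,v0=proj("side",t+[0,0,18]).astype(int)
    m=cv2.inRange(cv2.cvtColor(p,cv2.COLOR_BGR2HSV),*YEL);w=np.zeros_like(m);w[v0-30:v0+30,u0-45:u0+45]=255;m&=w
    v,u=np.nonzero(m);X=onY("side",np.c_[u,v],t+11*ny,ny)-t
    e=X@ex;print("bar along x rel tcp",np.round([e.min(),e.max(),(e.min()+e.max())/2],1),"z rel tcp",np.round([X[:,2].min(),X[:,2].max()],1),"uv",u.min(),u.max(),v.min(),v.max())
    for f in(-1,1):
        b=(np.abs(e-f*25)<10);print("  low/high edge uv-fit at",f*25,np.round([np.percentile(X[b,2],3),np.median(X[b,2]),np.percentile(X[b,2],97)],1))
E
python3 -c "
from h import *
bar(cv2.imread('pics/side2.png'),1)"
python3 -m pendant '[[0,20,0,0,0],[0,40,0,0,0],[0,45,0,0,0],[0,45,0,0,-5],[0,45,20,0,-4.7],[0,40,30,0,0],[0,35,30,0,0],[0,20,20,0,0],[0,0,0,0,0],[0,0,0,0,0]]'
python3 -c "
from h import *
go(446.5,41.4,180,-79.3)"
```

```text
bar along x rel tcp [-38.   39.3   0.6] z rel tcp [10.5 54.2] uv 273 318 266 282
  low/high edge uv-fit at -25 [12.6 33.5 52. ]
  low/high edge uv-fit at 25 [12.1 31.9 52.3]
time: 6.5
tool_pos: [474.5, 54.6, 218.1]
tcp_rot: [179.9, 0.0, -79.4]
ft_force: [0.2, 0.1, -1.2]
finger_gap: 21.1
tcp [474.5  54.6 218.1] rot [ 1.7991e+02  4.0000e-02 -7.9390e+01] t 6.5 F [ 0.2  0.1 -1.2] -> tool shift [ 7.9 29.9 38.1] turn -0.1
```

```bash

cat >> h.py <<'E'
def box(c,ex,hx,hy,z0,z1):
    ey=np.array([-ex[1],ex[0],0]);return np.array([c+sx*hx*ex+sy*hy*ey+[0,0,z] for z in(z0,z1) for sx,sy in((-1,-1),(1,-1),(1,1),(-1,1))])
def wire(im,n,B,col,f,o):
    q=(proj(n,B)-o)*f+f/2-.5
    for i in range(4):
        for a,b in((i,(i+1)%4),(i+4,(i+1)%4+4),(i,i+4)):
            cv2.line(im,*[tuple(int(t) for t in q[k]) for k in(a,b)],col,1,cv2.LINE_AA)
def overlay(n,p,name,gz=17.5,gx=0.,gy=0.,tote=(543.8,59.8,0,10.7),win=(200,180,360,300),f=5,ext=0):
    s=r.sense();t=s["tool_pos"];a=np.radians(s["tcp_rot"][2]+90);ex=np.array([np.cos(a),np.sin(a),0]);ey=np.array([-ex[1],ex[0],0])
    c=t+[0,0,gz]+gx*ex+gy*ey;o=np.array(win[:2])
    im=cv2.resize(p[win[1]:win[3],win[0]:win[2]],None,fx=f,fy=f,interpolation=cv2.INTER_CUBIC);im=cv2.convertScaleAbs(im,alpha=1.4)
    for B in(box(c,ex,40,11,-13,13),box(c,ex,20,15,-93,-31),box(c,ex,13,13,-113-ext,-107-ext)):wire(im,n,B,(0,0,255),f,o)
    b=np.radians(tote[3]);tx=np.array([np.cos(b),np.sin(b),0]);tc=np.array(tote[:3])
    for B in(box(tc,tx,75,90,0,60),box(tc,tx,30,30,77,82)):wire(im,n,B,(0,255,0),f,o)
    cv2.imwrite(f"pics/{name}.png",im)
    h=c-[0,0,103]-tc-tx;print("foot in slot frame",np.round([h@tx,-h[0]*tx[1]+h[1]*tx[0],h[2]-79.5],1))
E
python3 -m pendant '[[0,4,15,15,0],[0,4,15,15,0],[0,0,0,8,0],[0,0,0,0,0],[0,0,0,0,0]]'
python3 - <<'E'
from h import *
go(446.5,41.4,180,-79.3)
p,d=optics.snapshot("side");cv2.imwrite("pics/s3.png",p);bar(p,10.7)
overlay("side",p,"o4",win=(255,150,405,265))
E
```

```text
time: 7.0
tool_pos: [447.9, 42.2, 181.5]
tcp_rot: [-180.0, 0.0, -79.3]
ft_force: [0.7, 1.0, -2.3]
finger_gap: 21.0
tcp [447.9  42.2 181.5] rot [-1.7999e+02  1.0000e-02 -7.9250e+01] t 7.0 F [ 0.7  1.  -2.3] -> tool shift [0.5 1.5 1.5] turn 0.0
bar along x rel tcp [-91.9  41.6 -25.1] z rel tcp [-45.6  44.6] uv 329 384 174 202
  low/high edge uv-fit at -25 [ 8.  20.4 41.7]
  low/high edge uv-fit at 25 [ 8.2 26.7 42.9]
foot in slot frame [-98.3   0.3  16.9]
```

View pics/o4.png

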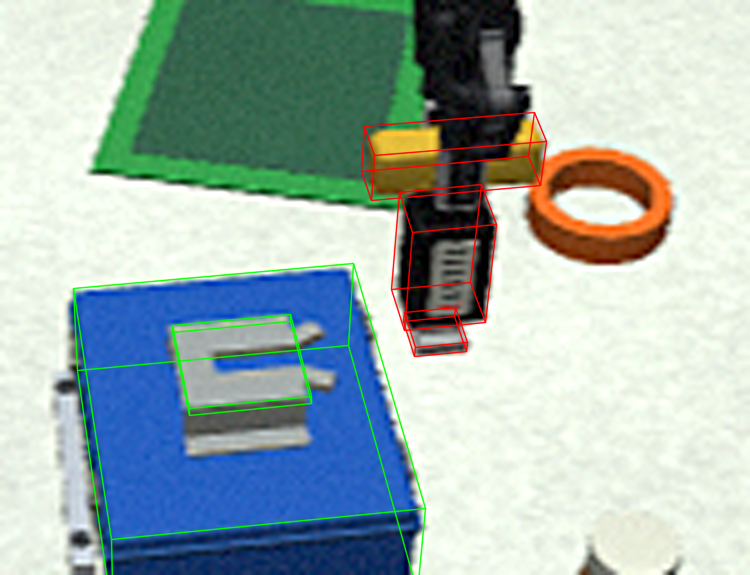

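The wireframes fit to about 1 px: red on the scale and green on the tote and plate (the plate corner is at (172,325) and the head at (440,350)). The scale sits about 1–2 mm higher than modelled. I'll lower it and come up to the mouth.

```bash

python3 -m pendant '[[0,0,0,10,0],[0,0,0,10,0],[0,0,-10,0.5,0],[0,0,-20,0,0],[0,0,-10,0,0],[0,0,0,0,0],[0,0,0,0,0]]'
python3 - <<'E'
from h import *
go(490,50,161,-79.3)
p,d=optics.snapshot("side");q,d=optics.snapshot("top")
overlay("side",p,"o5a",gz=18.5,win=(265,185,345,255),f=5)
overlay("top",q,"o5b",gz=18.5,win=(250,190,330,270),f=5)
a=cv2.imread("pics/o5a.png");b=cv2.imread("pics/o5b.png")
H=max(a.shape[0],b.shape[0]);pad=lambda i:cv2.copyMakeBorder(i,0,H-i.shape[0],0,0,0)
cv2.imwrite("pics/o5.png",np.hstack([pad(a),pad(b)]))
E
```

```text
time: 7.75
tool_pos: [486.0, 48.9, 160.3]
tcp_rot: [179.9, 0.0, -79.3]
ft_force: [-0.4, -0.5, -0.5]
finger_gap: 21.0
tcp [486.   48.9 160.3] rot [ 1.7992e+02  1.0000e-02 -7.9290e+01] t 7.75 F [-0.4 -0.5 -0.5] -> tool shift [-0.3 -4.1 -0.7] turn 0.0
foot in slot frame [-59.9   0.   -3.5]
foot in slot frame [-59.9   0.   -3.5]
```

View pics/o5.png

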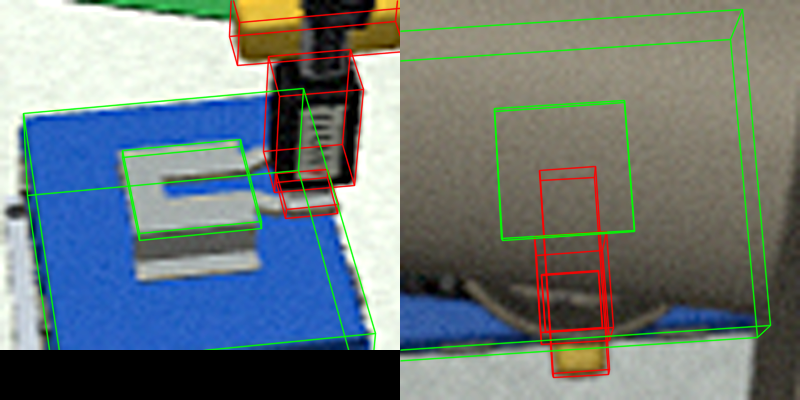

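```bash

python3 -m pendant '[[0,0,-5,0,0],[0,0,-5,0,0],[0,0,-4,0,0],[0,0,-3,0,0],[0,0,-3,0,0],[0,0,-3,0,0],[0,0,-3,0,0]]'
python3 -m pendant '[[0,0,-3,0,0],[0,0,-3,0,0],[0,0,-3,0,0],[0,0,-3,0,0],[0,0,0,0,0]]'
python3 -c "
from h import *
go(544.8,60,161,-79.3);go(544.8,60,161,-79.3)"
```

```text
time: 8.55
tool_pos: [512.3, 53.9, 160.7]
tcp_rot: [180.0, 0.0, -79.3]
ft_force: [-0.4, 0.2, -1.9]
finger_gap: 21.1
time: 9.05
tool_pos: [524.2, 56.0, 160.8]
tcp_rot: [-180.0, -0.0, -79.3]
ft_force: [-0.4, 0.1, -2.2]
finger_gap: 21.0
tcp [524.2  56.  160.8] rot [-179.99   -0.    -79.3 ] t 9.05 F [-0.4  0.1 -2.2] -> tool shift [ -0.1 -21.   -0.2] turn 0.0
tcp [524.2  56.  160.8] rot [-179.99   -0.    -79.3 ] t 9.05 F [-0.4  0.1 -2.2] -> tool shift [ -0.1 -21.   -0.2] turn 0.0
```

```bash

python3 -m pendant '[[0,0,-3,0,0],[0,0,-3,0,0],[0,0,-3,0,0],[0,0,-2,0,0],[0,0,-2,0,0],[0,0,-2,0,0],[0,0,0,0,0]]'
python3 -m pendant '[[0,0,-1,0,0],[0,0,-1,0,0],[0,0,-1,0,0],[0,0,0,0,0]]'
python3 -m pendant '[[0,0,-1,0,0],[0,0,-1,0,0],[0,0,0,0,0]]'
```

```text
time: 9.75
tool_pos: [538.8, 58.8, 160.8]
tcp_rot: [-180.0, -0.0, -79.3]
ft_force: [0.4, 0.3, -1.6]
finger_gap: 21.1
time: 10.15
tool_pos: [541.6, 59.4, 160.8]
tcp_rot: [-180.0, -0.0, -79.3]
ft_force: [0.0, -0.3, -1.3]
finger_gap: 21.1
time: 10.45
tool_pos: [543.6, 59.7, 160.8]
tcp_rot: [-180.0, -0.0, -79.3]
ft_force: [0.8, 0.5, -2.1]
finger_gap: 21.0
```

```bash

python3 -m pendant '[[0,0,-0.5,0,0],[0,0,-0.5,0,0],[0,0,0,0,0]]'
python3 -m pendant '[[0,0,-0.5,0,0],[0,0,-0.5,0,0],[0,0,0,0,0]]'
python3 - <<'E'
from h import *
p,d=optics.snapshot("side");cv2.imwrite("pics/s6.png",p)
overlay("side",p,"o6",gz=18.5,win=(240,165,350,280),f=5)
E
```

```text
time: 10.75
tool_pos: [544.5, 59.9, 160.8]
tcp_rot: [-180.0, 0.0, -79.3]
ft_force: [-0.4, 0.4, -1.6]
finger_gap: 21.2
time: 11.05
tool_pos: [545.5, 60.1, 160.8]
tcp_rot: [-180.0, -0.0, -79.3]
ft_force: [0.2, -0.6, -0.9]
finger_gap: 21.3
foot in slot frame [ 0.7 -0.  -3.2]
```

View pics/o6.png

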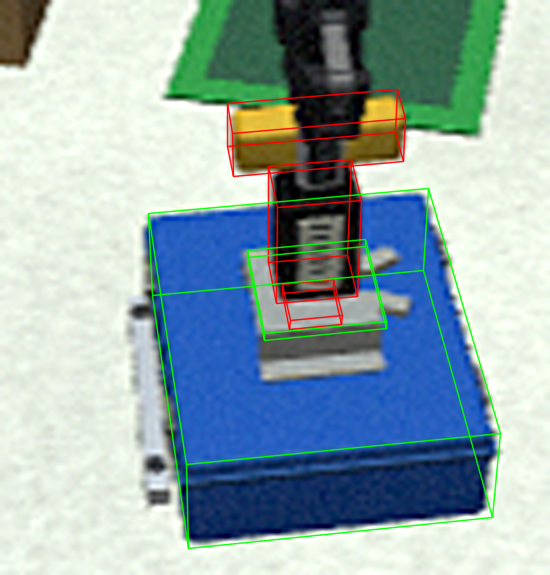

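```bash

python3 -m pendant '[[0,0,-0.5,0,0],[0,0,-0.5,0,0],[0,0,0,0,0]]'
python3 -m pendant '[[0,0,-0.5,0,0],[0,0,-0.5,0,0],[0,0,0,0,0]]'
```

```text
time: 11.4
tool_pos: [546.5, 60.3, 160.8]
tcp_rot: [-180.0, 0.0, -79.3]
ft_force: [-0.3, -0.5, -2.1]
finger_gap: 21.1
time: 11.7
tool_pos: [547.5, 60.5, 160.8]
tcp_rot: [-180.0, 0.0, -79.3]
ft_force: [0.9, -0.5, -1.5]
finger_gap: 20.8
```

```bash

python3 -m pendant '[[0,0,-0.5,0,0],[0,0,-0.5,0,0],[0,0,0,0,0]]'
python3 -c "
from h import *
p,d=optics.snapshot('side');cv2.imwrite('pics/s7.png',p)
for q in ('s3','s6','s7'):
    q=cv2.imread(f'pics/{q}.png')
    X=mrect('side',q,BLU,(260,200,345,275),60,'tote')
    mrect('side',q,((105,120,20),(130,255,100)),(260,200,345,275),60,'toteface')
"
```

```text
time: 12.0
tool_pos: [548.1, 60.6, 160.7]
tcp_rot: [179.9, 0.0, -79.3]
ft_force: [-2.7, -0.9, -0.6]
finger_gap: 21.1
side tote 3221 c [543.6  85.3] size [151.4 223.6] ang 10.6 mean [543.4 100.9]
side toteface 872 c [532.3 171.6] size [151.   64.7] ang 1.7 mean [531.9 174.1]
side tote 3053 c [543.6  85.4] size [151.5 223.5] ang 10.7 mean [543.4 106.5]
side toteface 877 c [532.3 171.6] size [151.   64.7] ang 1.7 mean [531.9 174. ]
side tote 3046 c [543.7  85.5] size [151.3 223.4] ang 10.5 mean [543.3 106.6]
side toteface 873 c [532.9 171.5] size [150.9  67.7] ang 0.5 mean [532.  174.1]
```

Contact is felt at -2.7 N, and the tote has not moved. I'll relieve it slightly, then lift slowly while watching the force and the tote in the side picture.

```bash
cat >> h.py <<'E'
def tote_px(ref="pics/s7.png"):
    p,d=optics.snapshot("side");o=[]
    F=[]
    for q in(cv2.imread(ref),p):
        m=cv2.inRange(cv2.cvtColor(q,cv2.COLOR_BGR2HSV),*BLU);m[:,:255]=0;m[:200]=0;m[285:]=0;m[:,350:]=0
        v,u=np.nonzero(m)
        b=[v[u==k].max() for k in range(285,330)];o.append([np.mean(b),u.min(),u.max()])
    s=r.sense();print("tote bottom row now-ref",round(o[0][0]-o[1][0],2),"px",o[1],"tcp",np.round(s["tool_pos"],1),"F",np.round(s["ft_force"],1),"t",s["time"]);return p
E
python3 -m pendant '[[0,0,0.5,0,0],[0,0,0,-2,0],[0,0,0,-3,0],[0,0,0,-3,0],[0,0,0,-3,0],[0,0,0,-3,0],[0,0,0,0,0],[0,0,0,0,0]]'
python3 -c "
from h import *
tote_px();tote_px()"
python3 -m pendant '[[0,0,0,-3,0],[0,0,0,-3,0],[0,0,0,-3,0],[0,0,0,0,0],[0,0,0,0,0]]'
python3 -c "
from h import *
tote_px();tote_px()"
```

```text
time: 12.85
tool_pos: [547.9, 60.6, 174.7]
tcp_rot: [180.0, 0.0, -79.3]
ft_force: [-0.9, -0.3, -4.4]
finger_gap: 21.0
tote bottom row now-ref -0.02 px [np.float64(269.5111111111111), np.int64(269), np.int64(338)] tcp [547.8  60.6 174.6] F [-0.5  0.9 -4. ] t 12.9
tote bottom row now-ref -0.02 px [np.float64(269.5111111111111), np.int64(269), np.int64(338)] tcp [547.8  60.6 174.6] F [-0.5  0.9 -4. ] t 12.95
time: 13.45
tool_pos: [547.9, 60.6, 183.9]
tcp_rot: [-180.0, 0.0, -79.3]
ft_force: [-0.5, 0.2, -4.2]
finger_gap: 20.8
tote bottom row now-ref 0.0 px [np.float64(269.4888888888889), np.int64(269), np.int64(338)] tcp [547.9  60.6 183.7] F [-0.7  0.1 -5.2] t 13.5
tote bottom row now-ref 0.02 px [np.float64(269.46666666666664), np.int64(269), np.int64(338)] tcp [547.9  60.6 183.6] F [-1.3  0.6 -5.9] t 13.55
```

```bash
L="from h import *
tote_px();tote_px()"
python3 -m pendant '[[0,0,0,-3,0],[0,0,0,-4,0],[0,0,0,-3,0],[0,0,0,0,0],[0,0,0,0,0]]' |tail -2
python3 -c "$L"
python3 -m pendant '[[0,0,0,-3,0],[0,0,0,-4,0],[0,0,0,-3,0],[0,0,0,0,0],[0,0,0,0,0]]'|tail -2
python3 -c "$L"
```

```text
ft_force: [1.0, 0.1, -5.8]
finger_gap: 20.8
tote bottom row now-ref 0.22 px [np.float64(269.26666666666665), np.int64(269), np.int64(338)] tcp [548.   60.5 193.8] F [ 0.2  0.7 -5.7] t 14.1
tote bottom row now-ref 0.22 px [np.float64(269.26666666666665), np.int64(269), np.int64(338)] tcp [548.   60.5 193.7] F [ 0.4  0.4 -6.2] t 14.15
ft_force: [1.2, 0.1, -5.9]
finger_gap: 20.9
tote bottom row now-ref 2.6 px [np.float64(266.8888888888889), np.int64(269), np.int64(338)] tcp [547.9  60.5 203.8] F [ 0.4  0.7 -5.6] t 14.7
tote bottom row now-ref 2.4 px [np.float64(267.0888888888889), np.int64(269), np.int64(338)] tcp [547.9  60.6 203.7] F [ 0.2  0.  -5.9] t 14.75
```

```bash

python3 -m pendant '[[0,0,0,-2,0],[0,0,0,-2,0],[0,0,0,0,0],[0,0,0,0,0],[0,0,0,0,0],[0,0,0,0,0],[0,0,0,0,0],[0,0,0,0,0],[0,0,0,0,0],[0,0,0,0,0]]'|tail -2
python3 - <<'E'
from h import *
p=tote_px();cv2.imwrite("pics/s8.png",p)
A=proj("side",np.array([[530,150,0],[530,150,14.]]));print("px for 14mm",A[0]-A[1])
overlay("side",p,"o8",gz=18.5,tote=(545.5,60.2,14,10.7),win=(230,150,350,280),f=4.5,ext=28)
E
```

```text
ft_force: [0.0, 0.0, -5.5]
finger_gap: 20.8
tote bottom row now-ref 3.38 px [np.float64(266.1111111111111), np.int64(269), np.int64(338)] tcp [547.9  60.6 207.8] F [ 0.5  0.5 -5.1] t 15.8
px for 14mm [-0.12600338  3.79572489]
foot in slot frame [ 1.5 -0.1 29.8]
```

View pics/o8.png

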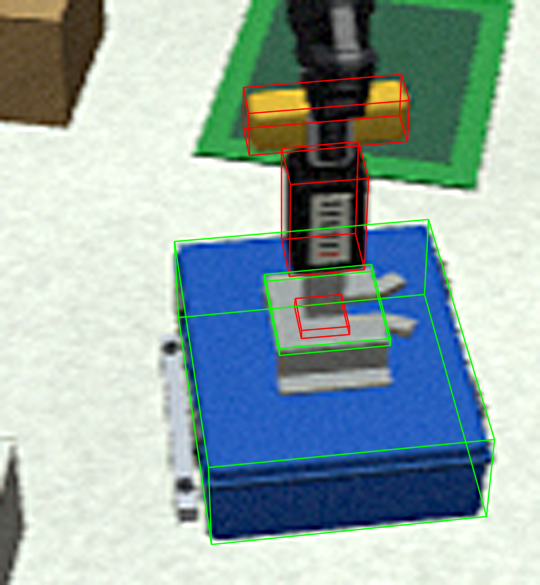

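```bash

python3 -m pendant '[[0,0,0,0,0],[0,0,0,0,0],[0,0,0,0,0],[0,0,0,0,0],[0,0,0,0,0],[0,0,0,0,0],[0,0,0,0,0],[0,0,0,0,0],[0,0,0,0,0],[0,0,0,0,0]]'
python3 - <<'E'
from h import *
tote_px()
E
python3 -m pendant '[[0,0,0,0,0],[0,0,0,0,0],[0,0,0,0,0],[0,0,0,0,0],[0,0,0,0,0],[0,0,0,0,0],[0,0,0,0,0],[0,0,0,0,0],[0,0,0,0,0],[0,0,0,0,0]]'
```

```text
time: 16.8
tool_pos: [547.9, 60.6, 207.8]
tcp_rot: [180.0, 0.0, -79.3]
ft_force: [-0.7, -0.6, -5.7]
finger_gap: 20.6
tote bottom row now-ref 3.38 px [np.float64(266.1111111111111), np.int64(269), np.int64(338)] tcp [548.   60.5 207.8] F [-0.1 -0.8 -6. ] t 16.85
time: 17.85
tool_pos: [547.9, 60.5, 207.8]
tcp_rot: [180.0, -0.0, -79.3]
ft_force: [-0.3, 0.2, -6.5]
finger_gap: 21.1
```

The tote hung still at about 13 mm. The net pull is about 4.3 N, so roughly 0.43 kg. Now I'll raise it a little and carry it gently.

```bash

python3 -m pendant '[[0,0,0,-2,0],[0,0,0,-4,0],[0,0,0,-4,0],[0,0,0,-3,0],[0,0,0,-2,0],[0,0,0,0,0],[0,2,0,0,0],[0,4,0.5,0,0],[0,6,1,0,0],[0,8,1.5,0,0]]' | head -2
python3 -m pendant '[[0,10,2,0,0],[0,12,2.5,0,0],[0,12,3,0,0],[0,12,3,0,0],[0,12,3,0,0],[0,12,3,0,0],[0,12,3,0,0],[0,12,3,0,0],[0,12,3,0,0],[0,12,3,0,0]]' |head -2
python3 -m pendant '[[0,12,3,0,0],[0,12,3,0,0],[0,12,3,0,0],[0,12,3,0,0],[0,12,3,0,0],[0,12,3,0,0],[0,12,3,0,0],[0,12,3,0,0],[0,12,3,0,0],[0,12,3,0,0]]'
python3 - <<'E'
from h import *
go(535.5,-281.5,222,-98.3)
p,d=optics.snapshot("side");cv2.imwrite("pics/s9.png",p)
t=r.sense()["tool_pos"]
print("tape",onplane("top",[366,325],11))
cv2.imwrite("pics/c9.png",cv2.resize(p[100:260,200:400],None,fx=3,fy=3))
E
```

```text
time: 18.85
tool_pos: [548.6, 39.9, 222.6]
time: 19.85
tool_pos: [542.5, -81.9, 222.8]
time: 20.85
tool_pos: [535.3, -205.4, 222.8]
tcp_rot: [180.0, 0.0, -79.3]
ft_force: [0.5, 0.7, -6.0]
finger_gap: 21.3
tcp [ 535.3 -205.4  222.8] rot [180.    0.  -79.3] t 20.85 F [ 0.5  0.7 -6. ] -> tool shift [74.8 14.   0.8] turn 19.0
tape [[ 342.1767078  -160.56721727]]
```

View pics/c9.png

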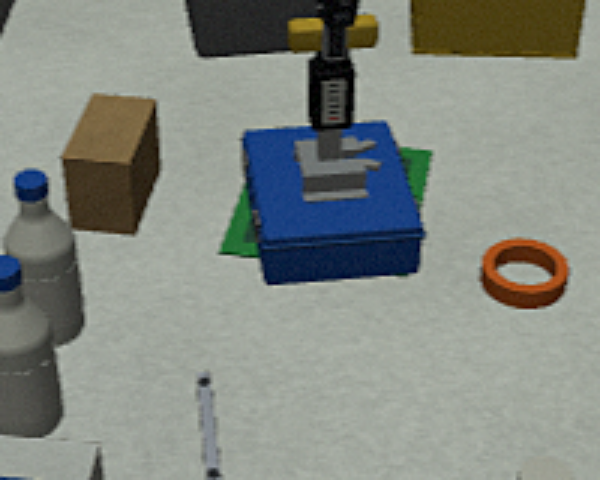

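```bash

python3 -m pendant '[[0,12,3,0,0],[0,12,2.5,0,0],[0,12,2.5,0,0],[0,12,2,0,0],[0,10,2,0,0],[0,8,1,0,0],[0,5,1,0,0],[0,3,0,0,0],[0,1,0,0,0],[0,0,0,0,0]]' | head -2
python3 -m pendant '[[0,0,0,0,0.5],[0,0,0,0,1.5],[0,0,0,0,2.5],[0,0,0,0,2.5],[0,0,0,0,2.5],[0,0,0,0,2.5],[0,0,0,0,2.5],[0,0,0,0,2.5],[0,0,0,0,1.5],[0,0,0,0,0.5]]' |head -2
python3 -m pendant '[[0,0,0,0,0],[0,0,0,0,0],[0,0,0,0,0],[0,0,0,0,0],[0,0,0,0,0],[0,0,0,0,0]]'
python3 - <<'E'
from h import *
go(535.5,-281.5,222,-98.3)
p,d=optics.snapshot("side");cv2.imwrite("pics/s10.png",p)
q,d=optics.snapshot("top");cv2.imwrite("pics/t10.png",q)
mrect("side",p,BLU,(260,120,350,225),85,"tote")
mrect("top",q,BLU,(340,180,490,310),85,"tote")
c=r.sense()["tool_pos"]
overlay("side",p,"o10",gz=18.5,tote=(532,-281,25,-8.3),win=(250,100,370,220),f=5,ext=28)
E
```

```text
time: 21.9
tool_pos: [535.7, -280.5, 222.8]
time: 22.9
tool_pos: [535.6, -280.5, 222.8]
time: 23.5
tool_pos: [535.6, -280.7, 222.8]
tcp_rot: [-180.0, -0.0, -98.3]
ft_force: [0.4, 0.3, -5.7]
finger_gap: 21.1
tcp [ 535.6 -280.7  222.8] rot [-180.    -0.   -98.3] t 23.5 F [ 0.4  0.3 -5.7] -> tool shift [ 0.8 -0.   0.8] turn 0.0
side tote 1926 c [ 535.7 -245.5] size [251.3 153.4] ang 81.4 mean [ 536.3 -223.9]
top tote 3531 c [ 532.  -274.1] size [188.1 151.3] ang 81.0 mean [ 523.1 -257.7]
foot in slot frame [ 2.5  0.8 33.8]
```

View pics/o10.png

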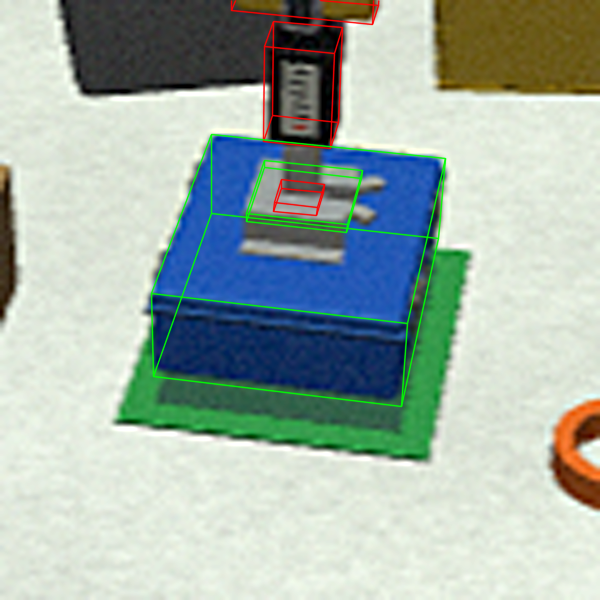

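```bash

python3 -m pendant '[[0,1,0,2,0],[0,0,0,3,0],[0,0,0,3,0],[0,0,0,3,0],[0,0,0,3,0],[0,0,0,2,0],[0,0,0,1.5,0],[0,0,0,1.5,0],[0,0,0,1.5,0],[0,0,0,1.5,0]]' | sed -n 2p
python3 -m pendant '[[0,0,0,1.5,0],[0,0,0,1.5,0],[0,0,0,1.5,0],[0,0,0,1.5,0],[0,0,0,1.5,0],[0,0,0,2,0],[0,0,0,3,0],[0,0,0,3,0],[0,0,0,3,0],[0,0,0,3,0]]' 
python3 -m pendant '[[0,0,0,3,0],[0,0,0,3,0],[0,0,0,3,0],[0,0,0,3,0],[0,0,0,2,0],[0,0,0,0,0],[0,0,0,0,0]]' 
python3 - <<'E'
from h import *
go(535.5,-281.5,161,-98.3)
p,d=optics.snapshot("side");cv2.imwrite("pics/s11.png",p)
mrect("side",p,BLU,(260,120,350,225),64,"tote")
overlay("side",p,"o11",gz=18.5,tote=(532,-281,4,-8.3),win=(250,105,370,220),f=5,ext=0)
E
```

```text
tool_pos: [535.5, -281.7, 200.8]
time: 25.6
tool_pos: [535.5, -281.8, 179.2]
tcp_rot: [-180.0, -0.0, -98.3]
ft_force: [-0.2, -1.2, -3.7]
finger_gap: 21.1
time: 26.3
tool_pos: [535.5, -281.6, 165.4]
tcp_rot: [-180.0, 0.0, -98.3]
ft_force: [0.3, -0.1, -2.2]
finger_gap: 21.2
tcp [ 535.5 -281.6  165.4] rot [-179.99    0.    -98.3 ] t 26.3 F [ 0.3 -0.1 -2.2] -> tool shift [-0.1  0.   4.4] turn 0.0
side tote 1863 c [ 535.4 -243.6] size [247.7 153.7] ang 81.6 mean [ 536.1 -220.6]
foot in slot frame [ 2.6 -0.2 -2.4]
```

View pics/o11.png

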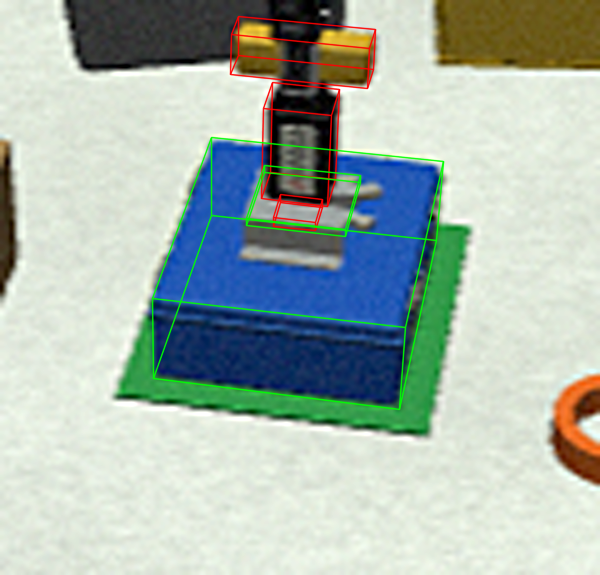

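```bash

python3 -m pendant '[[0,0,0,1,0],[0,0,0,1,0],[0,0,0,1,0],[0,0,0,0,0]]' | sed -n '2p;4p'
python3 -m pendant '[[0,0,0,0.5,0],[0,0,0,0.5,0],[0,0,0,0,0]]' | sed -n '2p;4p'
python3 -m pendant '[[0,0,0,0.5,0],[0,0,0,0,0]]' | sed -n '2p;4p'
```

```text
tool_pos: [535.3, -281.6, 162.0]
ft_force: [0.0, -0.1, -1.5]
tool_pos: [535.5, -281.7, 161.4]
ft_force: [0.7, -0.2, -0.2]
tool_pos: [535.6, -281.8, 161.4]
ft_force: [-1.7, 0.1, 3.1]
```

```bash

python3 -m pendant '[[0,0,0,-0.3,0],[0.25,0,0,0,0],[0.4,0,0,0,0],[0.6,0,0,0,0],[1,0,0,0,0],[1,0,0,0,0],[1,0,0,0,0],[1,0,0,0,0]]'
python3 -m pendant '[[1,0,0,-10,0],[1,0,0,-25,0],[1,0,0,-40,0],[1,0,0,-40,0],[1,0,0,-40,0],[1,40,0,0,0],[1,45,0,0,0],[1,45,0,0,0],[1,45,0,0,0],[1,0,0,0,0]]'
python3 - <<'E'
from h import *
p,d=optics.snapshot("side");q,d=optics.snapshot("top")
mrect("side",p,YEL,(260,80,340,130),179,"grip");mrect("top",q,BLU,(340,180,490,310),64,"tote")
mrect("top",q,YEL,(340,180,490,310),179,"grip")
a=cv2.resize(p[80:230,240:390],None,fx=2.6,fy=2.6);b=cv2.resize(q[170:320,340:490],None,fx=2.6,fy=2.6)
cv2.imwrite("pics/o12.png",np.hstack([a,b]))
E
```

```text
time: 28.05
tool_pos: [535.4, -281.6, 161.0]
tcp_rot: [180.0, 0.0, -98.3]
ft_force: [0.5, 0.8, -0.5]
finger_gap: 85.2
time: 29.05
tool_pos: [507.6, -460.0, 315.0]
tcp_rot: [179.9, -0.1, -98.6]
ft_force: [0.4, -0.8, -0.2]
finger_gap: 85.4
side grip 270 c [ 536.4 -283.7] size [59.5 79.9] ang 85.1 mean [ 534.9 -283.8]
top tote 3695 c [ 531.7 -274.6] size [185.2 152. ] ang 81.6 mean [ 526.  -267.8]
top grip 427 c [ 536.1 -283.1] size [23.8 78.1] ang 81.4 mean [ 535.5 -284. ]
```

```bash
python3 -c "
from bench import r,hand_in
print(hand_in(), r.sense()['time'])"
```

```text
the job is handed in; nothing more can be done
the job is handed in; nothing more can be done
```

The tote was weighed and set on the green plate, and the job is handed in at about 29 s of the 72 s allowed. I don't know the verdict, because the hand-in reports none.

- **Insertion:** I slid the foot in until I felt about 3 N at the slot's closed end; the pictures showed no movement of the tote.
- **Weighing:** the tote hung still about 13 mm clear for more than two seconds. The net pull was about 4.3 N, so it weighs roughly 0.43 kg.
- **Carry:** I raised it to about 28 mm, carried it over and turned it 19° to square it with the plate.
- **Set-down:** I lowered it slowly and left the scale standing on the bracket. The wrist felt about 5 N when the scale's housing touched the bracket.

**Last checks, by numbers only:**
- **Scale:** both cameras put the free-standing yellow grip at about (536, -283) mm at its expected height, so it is upright. Its position fits the foot being about home.
- **Tote:** its angle was 81.6° against 81.7° for the plate. Its centre is about (532–535, -281) mm from the arm's position; the plate's is (532, -281).
- **Disagreement:** the top camera's outline put the tote's centre about 7 mm off in y. I put this down to a visible side face, and it is well inside the 30 mm limit.

I could not view the final picture because the limit of 12 was reached. I also made no separate check of the bystanders at the end; nothing came near them in the earlier pictures.

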